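Fetch the steam dome from the parts carousel

TASK

At this model-railway painting bench, turn the parts carousel by the white bar on its hub until the compartment with the brass steam dome (the tall round-topped casting) faces the middle of the open front of the wire rack. Let go of the bar, then lift the dome out and stand it upright in the middle of the small round wooden painting stand, and release it.

Things in the scene. Friction and masses are not known exactly. Their poses are not given: they have to be found in the camera images.
- turn_bar (a point): White bar on the carousel hub, 64 mm long (own x), 14 thick (y), 36 tall; point: on its axis, 16 mm below its top. Turns the tray, either way (0.06 N m); stays where left. Turn gently: parts stand loose. Grey tray: radius 190, black floor 35 mm above the table, six equal open wedge compartments with walls and rim 16 mm high; middles along the bar's +x and every 60 degrees from it.
- stand: Fixed carousel stand with a steel wire rack, wire tops 109 mm above the table, over the back and sides of the tray. Origin: on the table, on the carousel's axis. Own -x points through the middle of the rack's open front: a gap 160 mm wide (y -80 to 80), reaching from the front edge to 60 mm behind the axis; pick from above only here. Rack spans x -120 to 205, y -205 to 205 mm.
- dome_center (a point): Centre of the loose, upright (z up) brass steam dome: round, 42 mm tall, dia 40 for the lowest 10 mm, then dia 39 and straight to 28 mm up, rounded top; 0.1 to 0.2 kg. Starts on the tray 130 mm from the axis, under the rack, 45 to 75 degrees left or right of the open front. Other castings are lower: flat round door (dia 56, 17 tall, steel strap), cylinder block (28 tall), open bogie frame (16).
- paint_stand_top (a point): Centre of the flat round top of the fixed wooden painting stand: top 72 mm in diameter, 40 mm above the table; foot 96 mm in diameter.
Mind the look-alikes: they are no part of the job. Several things look just like the part that bears paint_stand_top: the one meant starts farthest from the robot's base. What is shaped like the part that bears dome_center but orange is not meant.

How it is judged:
By the outcome, as a careful person would: the job done as asked, in the order asked, and still so for the second after the job is handed in, with the robot touching nothing.
It also fails if it takes over 56 s, if anything falls off the work surface, if the arm or the gripper's body presses on something with over 40 N, if the wrist force passes 120 N, or if a joint passes its speed limit or range.

ROBOT

A 6-joint arm with a two-finger parallel gripper is mounted at the origin on the work surface. World frame = base frame: x ahead of the robot, y to its left, z up, the work surface at z = 0. Lengths are in m, angles in rad, forces in N, time in s.
With the tool pointing down it reaches from about 0.35 to 0.875 m from the base axis. Payload 4.2 kg.
Tool frame: the origin (TCP) lies at the very end of the fingers, on their centre line; the grasp point (between the pads) lies 19 mm behind it; z points along the fingers, y is the direction in which the jaws open and shut (so a half turn about z gives the same grasp; the last joint's range is limited). The gripper opens to 85 mm and grips with 20 to 120 N. Pads are 22 mm wide; open, the fingers measure 114 mm over their backs; the gripper's body (76 mm by 85 mm) begins 54 mm behind the grasp point. The pads swing forward as they close: fully open they stand 13 mm farther back than shut.
Start: joints at [-0.872, 0.385, 0.008, 0, -1.194, -0.259], TCP at [0.266, -0.565, 0.231] pointing down, gripper open.
Joint ranges: [-3.14, 3.14], [-1.21, 2.06], [-1.07, 1.41], [-3.16, 2.05], [-2.99, -0.16], [-3.1, 3.1]. Speed limits (rad/s): [2.79, 2.79, 3.14, 3.14, 3.14, 3.14].

INTERFACE

Orientations are given as a unit quaternion [x, y, z, w].
In Python, from rig import arm gives the robot as it stands.
- The arm moves only by the tool jog_arm, never from a script. Its argument "commands" is a list of rows, each a list of 7 numbers: the finger opening in m, from 0 to 0.0854, then the shift along the tool's x, y, z in m, then the turn, a rotation vector about the tool's x, y, z in degrees. In form: [[fingers, x, y, z, ax, ay, az], ...]. A call has exactly 10 rows; each row shifts and turns the commanded pose from where the row before left it, along the tool's axes as they then stand; what a row does not reach is not made up. A row lasts 1/12 s, in which the tool goes at most 41.7 mm and 7.16 degrees, less where a joint would pass 70% of its speed; a pose out of reach is approached as far as the arm can. A call with a gripper value outside its range is refused whole. The fingers move at their own pace and stop on an object; the grip force is fixed at half the most. Time passes only in rows, so rows that do not move let the fingers close, or fill a call up. It gives the time, the measured TCP pose, the force and the opening at its end, in the units of the state.
- arm.read_state(): the state, without advancing time (a new reading comes with each control period).
- arm.camera(name): name is "scene" or "top" or "wrist"; returns the picture (480x640x3 uint8, red, green, blue); there is no depth.
- arm.calibration(name): a dict with "vfov" (degrees; the focal length in pixels is half the picture's height over the tangent of half this angle, whatever the lens; pixels are square), "cx", "cy" (the principal point, pixels), "R" (3x3) and "t" (3): a world point X has camera coordinates R X + t; the wrist camera has in their place "hand_eye" (4x4, takes a point from camera to tool coordinates, whose origin is the TCP and whose axes are the flange's). Camera axes: x right, y down, z forward; pixel columns grow to the right and rows downward; lengths in m; the calibration is good to about 2 mm. The wrist camera is an equidistant fisheye: a pixel r from the principal point sees the ray r / f radians off the axis. A picture is of the moment at which its call begins: read the wrist's pose just before it. calibration takes no time and is no camera call.
- arm.job_done(): hands the job in, once; it reports no verdict.
Trained networks look in the newest picture that a camera, given by its name, has taken for a name from the list of things; names that differ only in an ending like _2 or _b are one class to them, and where a whole thing is asked for, a point or a joint stands for the part that bears it (a point fixed in the world has none). Each returns a list of dicts, best first, with "conf" (0 to 1); they miss things now and then, are a little off and sometimes report something else, mostly with a low value. They report only what shows in the picture. A call takes as long as a camera call. They do not tell look-alikes from the thing itself.
- arm.find_in(camera, label): "point" ([x, y, z] in m, in world coordinates, good to about 4 mm: the middle of the surface that is visible of it).
- arm.masks_of(camera, label): "region" (480x640 bool, what is visible of it).
The state is a dict: "t": time; "joint_positions": joint angles; "qvel": joint speeds; "effort": joint torques, N m; "ee_pos": TCP position; "tcp_rot": TCP orientation; "contact_force": force on the tool from outside, world axes, zero at the start; "ft_torque": the same for the moment, N m; "grip_width": finger opening in m.
Only numpy, scipy, OpenCV 4.12 (cv2) and the standard library are available. Lean on these libraries where they do the work, as an engineer would, in place of code of your own. Each camera call takes 0.05 s, during which the arm holds its last target.

## Working session

There is one attempt and no reset: what is moved stays moved. The work goes in short steps, Python scripts to look and compute and a tool call to move; the robot and the scene stay as the last step left them, time stands still between calls to the robot, and variables do not carry over. Pictures are saved under pics/ and viewed, and the job is handed in when it is done.

Besides the shell and the picture viewer there is one more tool, called after ">>>" as name(argument=value, ...) on one line, values as JSON. jog_arm: Moves the arm, as the interface text tells. Its arguments: {"type":"object","properties":{"commands":{"type":"array","items":{"type":"array","items":{"type":"number"}}}},"required":["commands"]}

```bash
ls; mkdir -p pics
python3 - <<'E'
from rig import arm
import cv2
s=arm.read_state(); print(s['t'],s['ee_pos'],s['tcp_rot'])
for n in ['scene','top','wrist']:
    im=arm.camera(n); cv2.imwrite(f'pics/{n}0.png',im[:,:,::-1]); print(n,arm.calibration(n))
E
```

```text
pics
0.0 [ 0.26587797 -0.56498909  0.23021485] [-2.18050990e-01  9.75936770e-01  1.05041303e-03 -2.87531486e-04]
scene {'vfov': 49.52675849522909, 'cx': 321.2914431096242, 'cy': 239.39841294427626, 'R': array([[ 0.39423845,  0.91887066, -0.01589805],
       [ 0.62181025, -0.27944389, -0.73161679],
       [-0.67670382,  0.2785459 , -0.68153072]]), 't': array([-0.22341644, -0.18305353,  1.42661041])}
top {'vfov': 45.91021203806709, 'cx': 313.188668591945, 'cy': 246.549563201472, 'R': array([[-0.00857229, -0.9999602 , -0.00247185],
       [-0.99929516,  0.00865688, -0.03652735],
       [ 0.0365473 ,  0.00215698, -0.9993296 ]]), 't': array([0.09484236, 0.45968772, 1.52499207])}
wrist {'vfov': 65.70646984690485, 'cx': 316.8608504208237, 'cy': 237.96329204483405, 'hand_eye': array([[-4.14639177e-04, -9.61417639e-01, -2.75092625e-01,
         6.87670389e-02],
       [ 9.99999911e-01, -3.76748132e-04, -1.90578865e-04,
         6.99076620e-04],
       [ 7.95852498e-05, -2.75092680e-01,  9.61417709e-01,
        -1.41774072e-01],
       [ 0.00000000e+00,  0.00000000e+00,  0.00000000e+00,
         1.00000000e+00]])}
```

View pics/scene0.png

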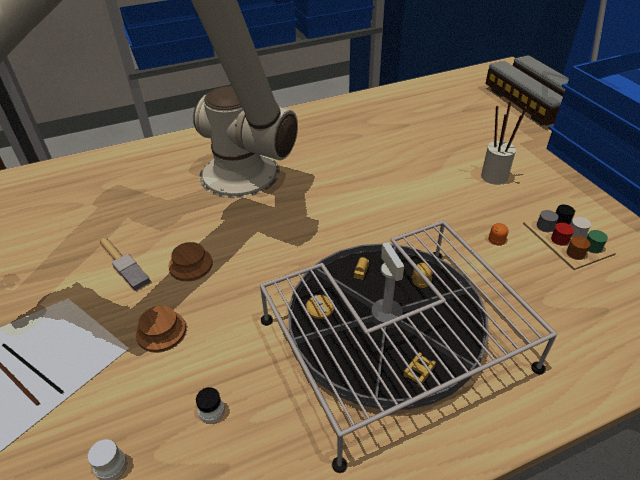

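View pics/top0.png

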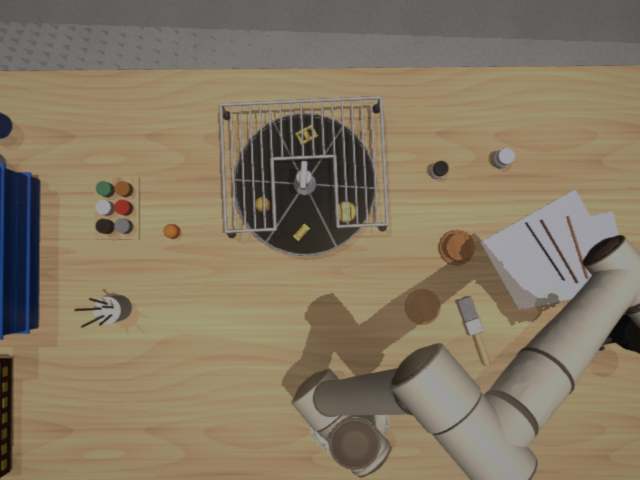

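View pics/wrist0.png

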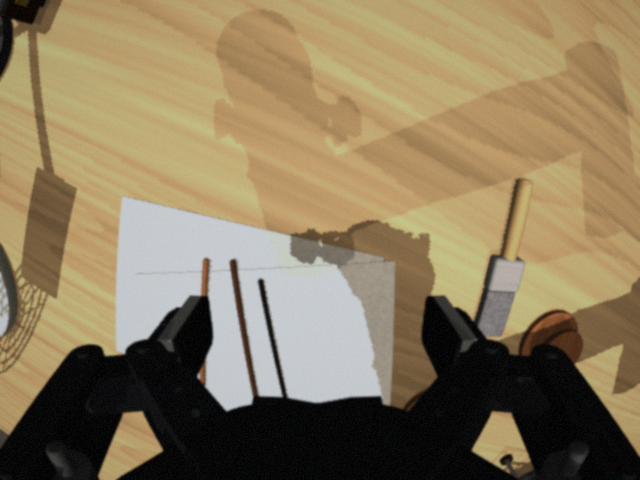

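The top view shows the dome candidate at (262,203) and the strapped door at (347,211). The block is at (302,232), the bogie at (306,134) and the orange look-alike at (171,231). Stand candidates are at (457,247) and (421,306), with possibly more under the arm.

Run:
```python
from rig import arm
import cv2, numpy as np
for n in ['scene','top','wrist']:
    arm.camera(n)
    for l in ['turn_bar','stand','dome_center','paint_stand_top']:
        if n=='wrist' and l!='paint_stand_top': continue
        for d in arm.find_in(n,l)[:4]: print(n,l,np.round(d['point'],4),round(d['conf'],2))
print(arm.read_state()['t'])
a=cv2.imread('pics/scene0.png')[220:480,240:560]; b=cv2.imread('pics/scene0.png')[230:360,90:230]
cv2.imwrite('pics/c1.png',cv2.resize(a,None,fx=2.3,fy=2.3,interpolation=2))
t=cv2.imread('pics/top0.png')[90:260,210:400]
cv2.imwrite('pics/c2.png',cv2.resize(t,None,fx=3.4,fy=3.4,interpolation=2))
t=cv2.imread('pics/top0.png')[200:380,390:640]
cv2.imwrite('pics/c3.png',np.hstack([cv2.resize(t,(500,360)),cv2.resize(b,(300,360))]))
```

```text
scene turn_bar [0.6513 0.1039 0.0314] 0.66
scene stand [0.7245 0.0853 0.1087] 0.86
scene dome_center [0.5151 0.4629 0.0284] 0.8
scene dome_center [0.5868 0.2154 0.0607] 0.67
scene paint_stand_top [ 0.3152 -0.2036  0.0137] 0.98
scene paint_stand_top [ 0.4719 -0.2958  0.0332] 0.9
top turn_bar [0.6222 0.1107 0.0367] 0.95
top stand [0.6884 0.1123 0.1056] 0.94
top dome_center [0.5062 0.4653 0.039 ] 0.74
top dome_center [0.5685 0.2254 0.0713] 0.65
top paint_stand_top [ 0.2944 -0.1994  0.0406] 0.8
top paint_stand_top [ 0.4576 -0.2967  0.0419] 0.7
top paint_stand_top [0.6882 0.1144 0.1087] 0.24
wrist paint_stand_top [ 0.2794 -0.2223  0.0088] 0.73
wrist paint_stand_top [ 0.4443 -0.3452  0.0039] 0.53
0.75
```

View pics/c1.png

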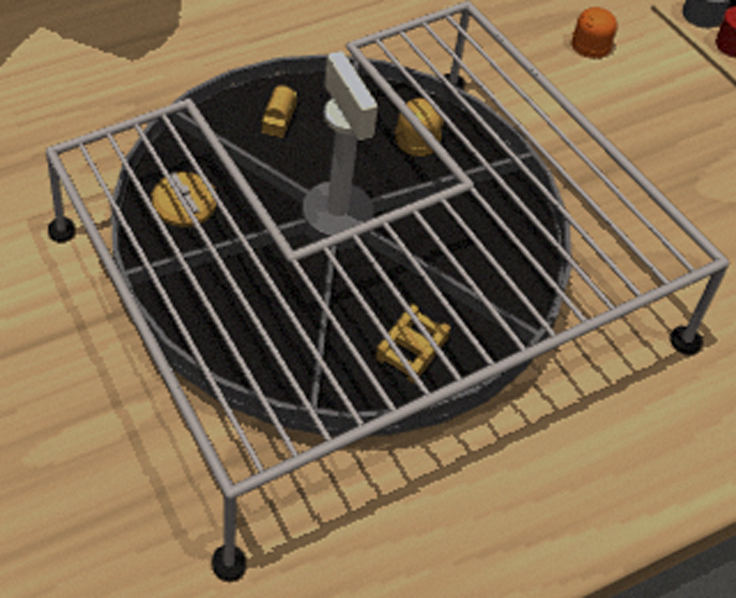

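View pics/c2.png

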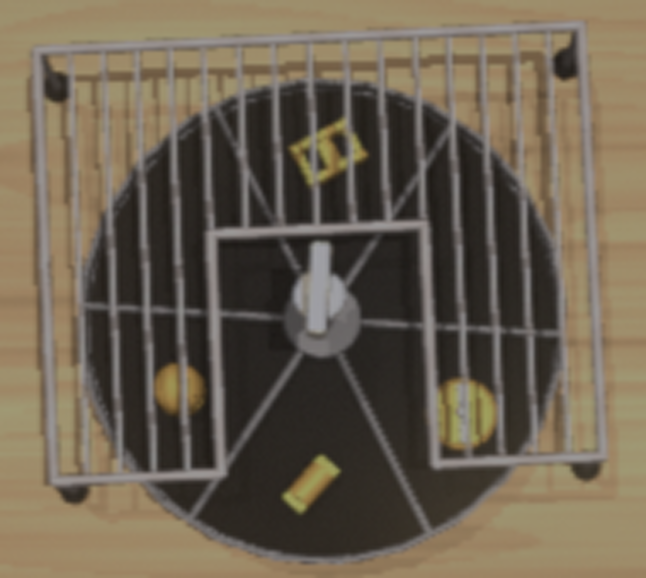

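View pics/c3.png

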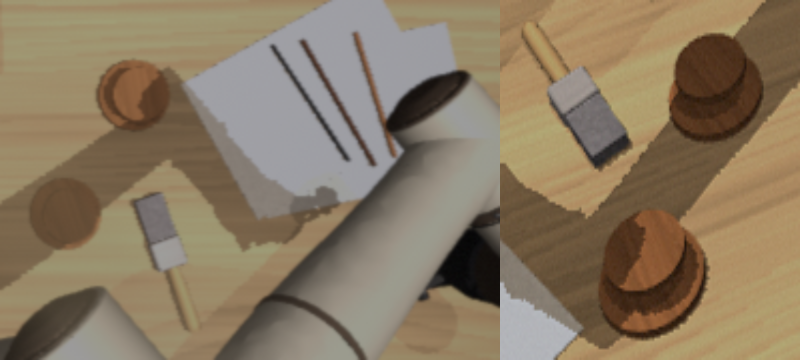

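Run:
```python
import cv2, numpy as np
t=cv2.imread('pics/top0.png')[220:420,540:640]
w=cv2.imread('pics/wrist0.png')[280:480,380:640]
cv2.imwrite('pics/c4.png',np.hstack([cv2.resize(t,(300,600),interpolation=2),cv2.resize(w,(500,600),interpolation=2)]))
```

```text
(no output)
```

View pics/c4.png

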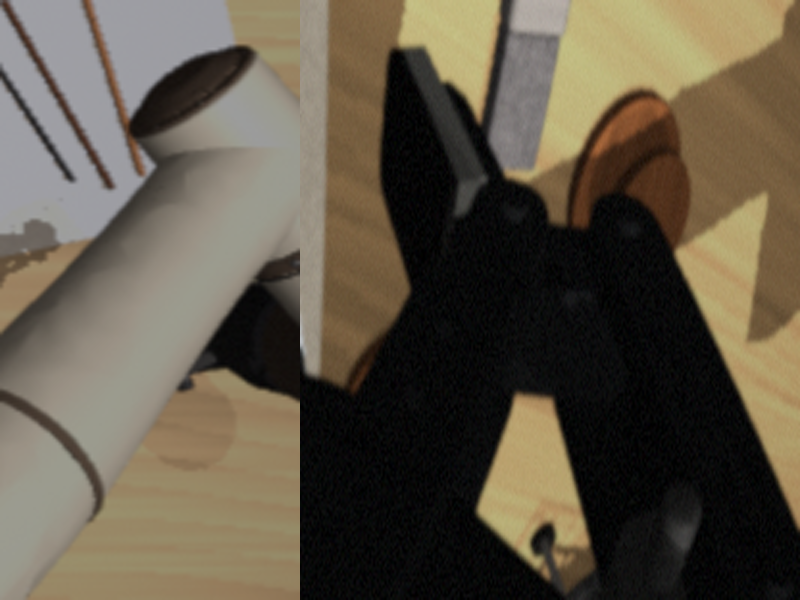

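```bash
cat > h.py <<'E'
from rig import arm
import numpy as np, cv2
from scipy.spatial.transform import Rotation as Ro
def K(n):
    c=arm.calibration(n); f=240/np.tan(np.radians(c['vfov']/2)); return c,f
def ray(n,px,st=None):
    c,f=K(n); u,v=px[0]-c['cx'],px[1]-c['cy']
    if n=='wrist':
        r=np.hypot(u,v); th=r/f; d=np.array([u/r*np.sin(th),v/r*np.sin(th),np.cos(th)])
        H=c['hand_eye']; R=Ro.from_quat(st['tcp_rot']).as_matrix()
        return R@H[:3,3]+st['ee_pos'], R@H[:3,:3]@d
    d=np.array([u/f,v/f,1]); R=c['R']; return -R.T@c['t'], R.T@d
def atz(n,px,z,st=None):
    o,d=ray(n,px,st); return o+d*(z-o[2])/d[2]
def tri(*rays):
    A=np.zeros((3,3));b=np.zeros(3)
    for o,d in rays:
        d=d/np.linalg.norm(d);P=np.eye(3)-np.outer(d,d);A+=P;b+=P@o
    p=np.linalg.solve(A,b); return p,[np.linalg.norm((np.eye(3)-np.outer(d,d)/(d@d))@(p-o)) for o,d in rays]
def proj(n,X):
    c,f=K(n); p=c['R']@X+c['t']; return np.array([f*p[0]/p[2]+c['cx'],f*p[1]/p[2]+c['cy']])
E
python3 - <<'E'
from h import *
T=lambda x,y:(210+(x+.5)/3.4-.5,90+(y+.5)/3.4-.5); S=lambda x,y:(240+(x+.5)/2.3-.5,220+(y+.5)/2.3-.5)
P=dict(dome=[(180,386),(419,115)],barBack=[(322,243),(369,95)],barFront=[(315,333),(338,57)],orl=[(52,483),(468,8)],orr=[(605,460),(52,152)],bl=[(37,48),(723,263)],br=[(582,26),(232,492)],gbl=[(212,234),(468,186)],gbr=[(425,225),(296,254)],gfl=[(222,470),(352,45)],gfr=[(435,463),(190,104)])
for k,(a,b) in P.items():
    p,e=tri(ray('top',T(*a)),ray('scene',S(*b))); print(k,np.round(p,4),np.round(e,4), 'top@.107',np.round(atz('top',T(*a),.107)[:2],4))
for q in [(85,305),(560,333),(195,515),(428,528),(216,108),(452,122),(322,320),(323,562),(322,80),(82,305)]:
    print(q,np.round(atz('top',T(*q),.051),4))
print(np.round(atz('top',(605,360),0.04),3))
for n in ['top','scene']:
    arm.camera(n)
    for l in ['turn_bar','dome_center','paint_stand_top']:
        for i,m in enumerate(arm.masks_of(n,l)[:3]):
            mm=m['region'].astype(np.uint8); ys,xs=np.nonzero(mm); print(n,l,m['conf'],xs.mean().round(1),ys.mean().round(1),xs.min(),xs.max(),ys.min(),ys.max(),len(xs))
            np.save(f'm_{n}_{l}_{i}.npy',mm)
E
```

```text
dome [0.5724 0.2213 0.0678] [0.0006 0.0006] top@.107 [0.5682 0.2182]
barBack [0.6544 0.1094 0.2149] [0.0001 0.0001] top@.107 [0.6748 0.1113]
barFront [0.5947 0.1162 0.1985] [0.0011 0.0011] top@.107 [0.6071 0.1171]
orl [0.4969 0.3152 0.099 ] [0.0002 0.0002] top@.107 [0.4965 0.3141]
orr [ 0.511  -0.0976  0.1013] [0.0016 0.0016] top@.107 [ 0.5101 -0.0984]
bl [0.8241 0.3241 0.1058] [0.0007 0.0007] top@.107 [0.8243 0.3245]
br [ 0.8383 -0.0849  0.1046] [0.001 0.001] top@.107 [ 0.8372 -0.0855]
gbl [0.6829 0.1938 0.1038] [0.0001 0.0001] top@.107 [0.6823 0.1937]
gbr [0.6885 0.0358 0.1073] [0.002 0.002] top@.107 [0.6876 0.034 ]
gfl [0.5051 0.1872 0.1079] [0.0001 0.0001] top@.107 [0.5051 0.1872]
gfr [0.5093 0.0284 0.1034] [0.0002 0.0002] top@.107 [0.5089 0.0284]
(85, 305) [0.6385 0.2969 0.051 ]
(560, 333) [ 0.6133 -0.0721  0.051 ]
(195, 515) [0.4743 0.2123 0.051 ]
(428, 528) [0.4627 0.032  0.051 ]
(216, 108) [0.7921 0.1941 0.051 ]
(452, 122) [0.7794 0.0101 0.051 ]
(322, 320) [0.6251 0.1127 0.051 ]
(323, 562) [0.437  0.1134 0.051 ]
(322, 80) [0.8134 0.1112 0.051 ]
(82, 305) [0.6385 0.2992 0.051 ]
[ 0.154 -0.674  0.04 ]
top turn_bar 0.75 304.1 183.2 233 375 113 255 13997
top dome_center 0.61 171.9 230.7 164 180 223 238 210
top dome_center 0.59 262.3 204.1 255 270 197 212 193
top paint_stand_top 0.85 456.9 247.1 439 475 229 265 1037
top paint_stand_top 0.84 422.2 306.4 405 440 289 325 1026
scene turn_bar 0.79 388.4 325.7 288 488 242 409 21608
scene dome_center 0.86 421.9 275.9 412 432 263 287 308
scene dome_center 0.86 498.4 234.0 489 508 224 244 333
scene paint_stand_top 0.91 160.4 328.9 136 186 305 352 1880
scene paint_stand_top 0.7 189.7 262.1 169 212 242 281 1308
```

The axis is at about (0.625, 0.113), the rack yaw is +1.85°, and the tray middles lie at -3.75° + 60k. The dome compartment is at 116.2°, so it needs about +65.6° CCW. I'll move to a viewpoint above the hub first.

>>> jog_arm(commands=[[0.085,0,0,-0.03,0,0,5.8],[0.085,0,0,-0.03,0,0,5.8],[0.085,0,0,-0.03,0,0,5.8],[0.085,0,0,-0.03,0,0,5.8],[0.085,0,0,-0.02,0,0,5.8],[0.085,-0.015,0.0365,0,0,0,0],[0.085,-0.015,0.0365,0,0,0,0],[0.085,-0.015,0.0365,0,0,0,0],[0.085,-0.015,0.0365,0,0,0,0],[0.085,-0.015,0.0365,0,0,0,0]])

```text
t: 1.98
ee_pos: [0.3533, -0.3867, 0.3714]
tcp_rot: [0.033, 0.999, -0.0, 0.0]
contact_force: [0.5, -0.2, 0.7]
grip_width: 0.0851
```

>>> jog_arm(commands=[[0.085,-0.015,0.0365,0,0,0,0],[0.085,-0.015,0.0365,0,0,0,0],[0.085,-0.015,0.0365,0,0,0,0],[0.085,-0.015,0.0365,0,0,0,0],[0.085,-0.015,0.0365,0,0,0,0],[0.085,-0.015,0.0365,0,0,0,0],[0.085,-0.015,0.0365,0,0,0,0],[0.085,-0.015,0.0365,0,0,0,0],[0.085,-0.015,0.0365,0,0,0,0],[0.085,-0.015,0.0365,0,0,0,0]])

```text
t: 2.82
ee_pos: [0.5273, -0.0321, 0.3718]
tcp_rot: [0.033, 0.999, 0.0, 0.0]
contact_force: [1.5, 0.2, 0.4]
grip_width: 0.0849
```

>>> jog_arm(commands=[[0.085,-0.015,0.0365,0,0,0,0],[0.085,-0.015,0.0365,0,0,0,0],[0.085,-0.015,0.0365,0,0,0,0],[0.085,-0.015,0.0365,0,0,0,0],[0.085,0,0,0,0,0,0],[0.085,0,0,0,0,0,0],[0.085,0,0,0,0,0,0],[0.085,0,0,0,0,0,0],[0.085,0,0,0,0,0,0],[0.085,0,0,0,0,0,0]])

```text
t: 3.65
ee_pos: [0.5961, 0.1065, 0.3721]
tcp_rot: [0.034, 0.999, 0.0, 0.001]
contact_force: [0.1, 0.2, 0.6]
grip_width: 0.085
```

Run:
```python
from h import *
s=arm.read_state(); print(s['t'],s['ee_pos'],s['tcp_rot'],s['joint_positions'])
np.save('st1.npy',np.r_[s['ee_pos'],s['tcp_rot']])
for n in ['wrist','top']:
    cv2.imwrite(f'pics/{n}1.png',arm.camera(n)[:,:,::-1])
for d in arm.find_in('top','paint_stand_top'): print(d)
```

```text
3.65 [0.59614051 0.10648887 0.37208362] [3.38458187e-02 9.99426904e-01 2.34049975e-04 5.18652714e-04] [ 4.43840475e-01  2.93000024e-01  2.17890831e-01  6.13602763e-05
 -1.49455075e+00 -2.08234602e+00]
{'point': [0.294, -0.1964, 0.042], 'conf': 0.86}
{'point': [0.4553, -0.298, 0.0414], 'conf': 0.84}
```

View pics/wrist1.png

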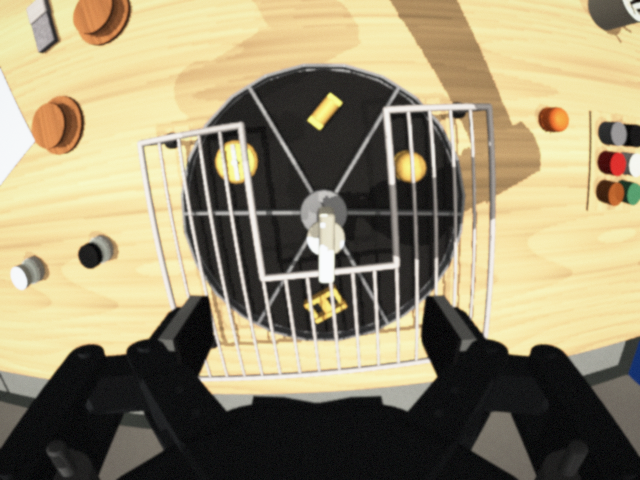

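View pics/top1.png

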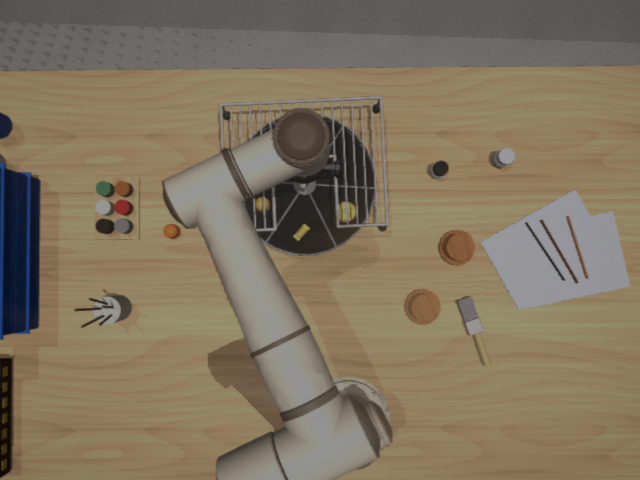

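Only two stands exist; the faint circle is gone. In the top view, the one meant is at (457,247), about (0.455,-0.298). In the wrist view the bar is at (327,245). I'll crop it and triangulate.

Run:
```python
import cv2,numpy as np
w=cv2.imread('pics/wrist1.png')[190:300,290:370]
t=cv2.imread('pics/top0.png')[150:205,285:325]
s=cv2.imread('pics/scene0.png')[230:310,365:425]
cv2.imwrite('pics/c5.png',np.hstack([cv2.resize(x,(a,550),interpolation=2) for x,a in((w,400),(t,400))]))
cv2.imwrite('pics/c6.png',cv2.resize(s,None,fx=7,fy=7,interpolation=2))
```

```text
(no output)
```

View pics/c5.png

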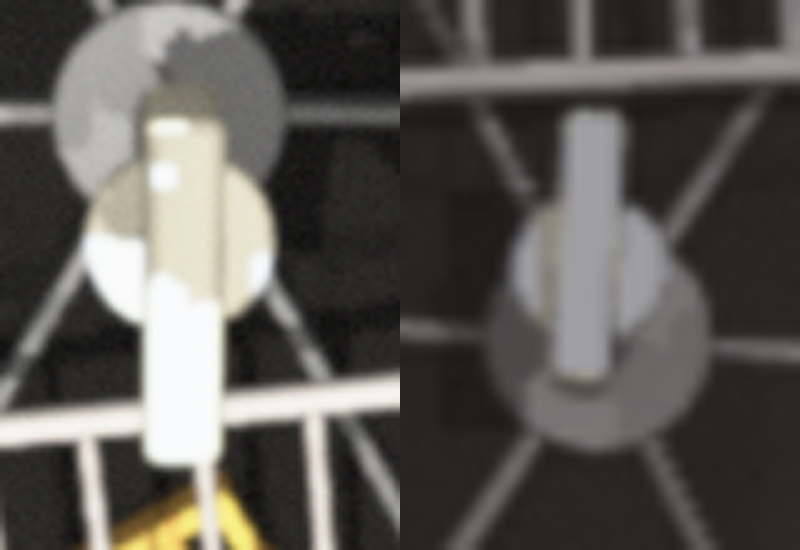

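View pics/c6.png

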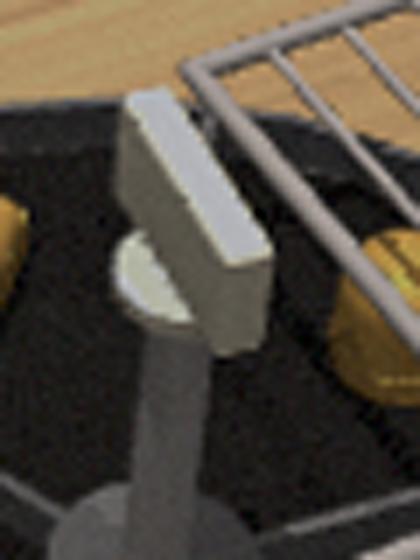

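Run:
```python
from h import *
a=np.load('st1.npy'); st=dict(ee_pos=a[:3],tcp_rot=a[3:])
F=[('scene',(365+145/7,230+95/7)),('top',(303.2,187.3)),('wrist',(327,214.6))]
B=[('scene',(365+247/7,230+255/7)),('top',(304.5,161.2)),('wrist',(326.6,283))]
r=[]
for L in (F,B):
    for idx in ([0,1],[0,2],[1,2],[0,1,2]):
        p,e=tri(*[ray(L[i][0],L[i][1],st if L[i][0]=='wrist' else None) for i in idx]); print(idx,np.round(p,4),np.round(e,4))
    r.append(p)
d=r[1]-r[0]; print('mid',(r[0]+r[1])/2,'len',np.linalg.norm(d),np.degrees(np.arctan2(d[1],d[0])))
D={}
for n,q in [('wrist',(410,166.5)),('top',(262.3,204.1)),('scene',(421.9,274.5))]: D[n]=ray(n,q,st if n=='wrist' else None)
print('dome',tri(*D.values()),tri(D['wrist'],D['top']))
R=Ro.from_quat(a[3:]).as_matrix(); print(R.round(4))
for q in [(182,213),(463,213),(250,87),(400,88)]: print(atz('wrist',q,.051,st).round(4))
```

```text
[0, 1] [0.5949 0.1139 0.2018] [0.0011 0.0011]
[0, 2] [0.5958 0.1156 0.202 ] [0.0008 0.0008]
[1, 2] [0.5918 0.1144 0.221 ] [0.0018 0.0018]
[0, 1, 2] [0.5953 0.1147 0.2019] [0.0002 0.002  0.0018]
[0, 1] [0.6564 0.1094 0.2038] [0.0001 0.0001]
[0, 2] [0.6575 0.1107 0.2046] [0.0017 0.0017]
[1, 2] [0.6547 0.1107 0.2129] [0.0015 0.0015]
[0, 1, 2] [0.657  0.1103 0.2045] [0.0011 0.0012 0.0023]
mid [0.62617288 0.11250123 0.20323429] len 0.061958057346343166 -4.15293338913695
dome (array([0.57240807, 0.22468127, 0.05291404]), [np.float64(0.002640400732440537), np.float64(0.000842492240775298), np.float64(0.001819230900051216)]) (array([0.5706002 , 0.22220976, 0.07263129]), [np.float64(0.0008352670160206591), np.float64(0.0008352670160206358)])
[[-9.977e-01  6.770e-02  1.100e-03]
 [ 6.770e-02  9.977e-01  4.000e-04]
 [-1.000e-03  5.000e-04 -1.000e+00]]
[ 0.6129 -0.0732  0.051 ]
[0.6382 0.3015 0.051 ]
[0.4607 0.0343 0.051 ]
[0.4735 0.2196 0.051 ]
```

>>> jog_arm(commands=[[0.085,-0.0147,0.004,0.016,0,0,0],[0.085,-0.0147,0.004,0.02,0,0,0],[0.085,0,0,0.03,0,0,0],[0.085,0,0,0.03,0,0,0],[0.085,0,0,0.03,0,0,0],[0.085,0,0,0.03,0,0,0],[0.085,0,0,0.02,0,0,0],[0.085,0,0,0.012,0,0,0],[0.085,0,0,0.008,0,0,0],[0.085,0,0,0,0,0,0]])

```text
t: 4.63
ee_pos: [0.6254, 0.1131, 0.1734]
tcp_rot: [0.033, 0.999, -0.001, -0.002]
contact_force: [0.8, 0.5, -0.9]
grip_width: 0.0853
```

Run:
```python
from h import *
s=arm.read_state(); print(s['t'],s['ee_pos'],s['tcp_rot'],s['contact_force'])
np.save('st2.npy',np.r_[s['ee_pos'],s['tcp_rot']])
im=np.hstack([cv2.resize(arm.camera(n)[:,:,::-1][a:b,c:d],(400,400)) for n,a,b,c,d in (('wrist',200,440,200,440),('scene',180,340,310,470))])
cv2.imwrite('pics/g2.png',im)
```

```text
4.6333 [0.6254276  0.11313659 0.17342343] [ 3.34194402e-02  9.99439797e-01 -6.24952583e-04 -1.68625608e-03] [ 0.80759047  0.47969978 -0.87393301]
```

View pics/g2.png

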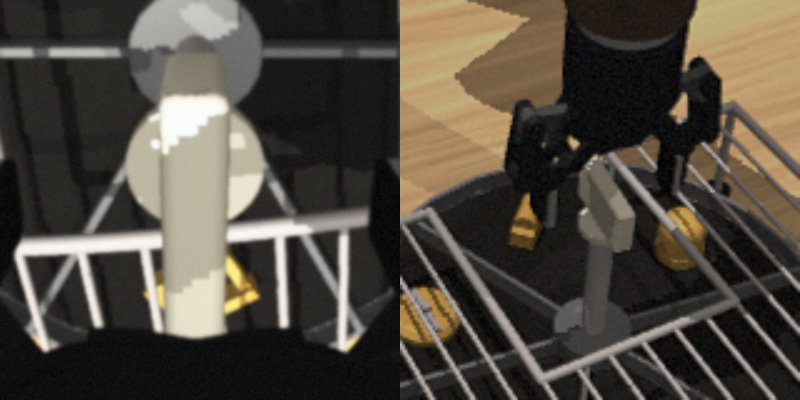

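The bar is centred between the fingers, so I'm closing on it.

>>> jog_arm(commands=[[0.06,0,0,0,0,0,0],[0.045,0,0,0,0,0,0],[0.03,0,0,0,0,0,0],[0.022,0,0,0,0,0,0],[0.016,0,0,0,0,0,0],[0.01,0,0,0,0,0,0],[0.005,0,0,0,0,0,0],[0.005,0,0,0,0,0,0],[0.005,0,0,0,0,0,0],[0.005,0,0,0,0,0,0]])

```text
t: 5.57
ee_pos: [0.6263, 0.1129, 0.1758]
tcp_rot: [0.033, 0.999, -0.0, 0.0]
contact_force: [-0.9, -3.8, 3.0]
grip_width: 0.0134
```

>>> jog_arm(commands=[[0.005,0,0,0,0,0,-0.5],[0.005,0,0,0,0,0,-1],[0.005,0,0,0,0,0,-1.5],[0.005,0,0,0,0,0,-2],[0.005,0,0,0,0,0,-2],[0.005,0,0,0,0,0,-2.5],[0.005,0,0,0,0,0,-2.5],[0.005,0,0,0,0,0,-2.5],[0.005,0,0,0,0,0,-2.5],[0.005,0,0,0,0,0,-2.5]])

```text
t: 6.4
ee_pos: [0.6263, 0.1131, 0.1758]
tcp_rot: [-0.138, 0.99, -0.0, -0.0]
contact_force: [-1.2, -4.9, 4.5]
grip_width: 0.0128
```

>>> jog_arm(commands=[[0.005,0,0,0,0,0,-2.5],[0.005,0,0,0,0,0,-2.5],[0.005,0,0,0,0,0,-2.5],[0.005,0,0,0,0,0,-2.5],[0.005,0,0,0,0,0,-2.5],[0.005,0,0,0,0,0,-2.5],[0.005,0,0,0,0,0,-2.5],[0.005,0,0,0,0,0,-2.5],[0.005,0,0,0,0,0,-2.5],[0.005,0,0,0,0,0,-2.5]])

```text
t: 7.23
ee_pos: [0.6262, 0.1133, 0.1758]
tcp_rot: [-0.349, 0.937, -0.0, -0.0]
contact_force: [-2.5, -3.8, 5.1]
grip_width: 0.0133
```

>>> jog_arm(commands=[[0.005,0,0,0,0,0,-2.5],[0.005,0,0,0,0,0,-2.5],[0.005,0,0,0,0,0,-2.5],[0.005,0,0,0,0,0,-2.5],[0.005,0,0,0,0,0,-2.5],[0.005,0,0,0,0,0,-2.5],[0.005,0,0,0,0,0,-2.2],[0.005,0,0,0,0,0,-1.9],[0.005,0,0,0,0,0,-1.3],[0.005,0,0,0,0,0,-0.8]])

```text
t: 8.07
ee_pos: [0.626, 0.1134, 0.1757]
tcp_rot: [-0.515, 0.857, -0.0, -0.0]
contact_force: [-1.8, -4.3, 5.6]
grip_width: 0.0129
```

Run:
```python
from h import *
s=arm.read_state(); print(s['t'],s['ee_pos'],s['tcp_rot'],s['contact_force'],s['ft_torque'],s['grip_width'])
R=Ro.from_quat(s['tcp_rot']).as_matrix(); print(np.degrees(np.arctan2(R[1,1],R[0,1])))
np.save('st3.npy',np.r_[s['ee_pos'],s['tcp_rot']])
for n in ['wrist','scene']: cv2.imwrite(f'pics/{n}3.png',arm.camera(n)[:,:,::-1])
```

```text
8.0667 [0.62603004 0.11335936 0.17573303] [-5.14938032e-01  8.57227312e-01 -8.50805476e-05 -3.89452905e-04] [-1.84044846 -4.29264721  5.61420511] [-1.05041595  0.70018249 -0.12233179] 0.012891307634361927
151.98662604998546
```

View pics/scene3.png

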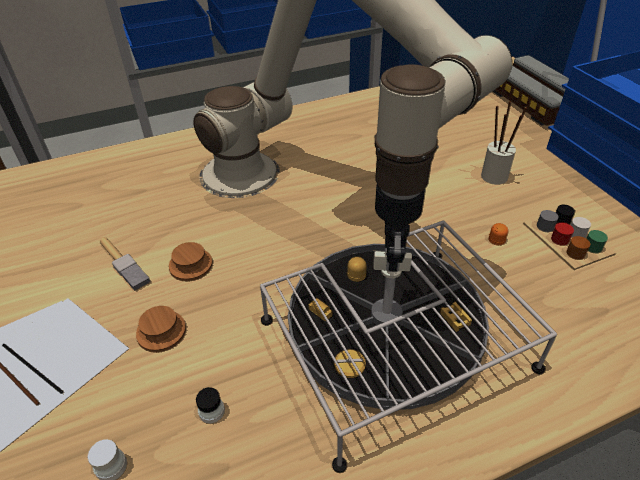

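The dome is now in the front compartment at (357,269) in the scene view. Next I release the bar, rise and square up.

>>> jog_arm(commands=[[0.02,0,0,0,0,0,0],[0.035,0,0,0,0,0,0],[0.05,0,0,0,0,0,0],[0.07,0,0,0,0,0,0],[0.085,0,0,0,0,0,0],[0.085,0,0,0,0,0,0],[0.085,0,0,0,0,0,0],[0.085,0,0,-0.01,0,0,0],[0.085,0,0,-0.02,0,0,0],[0.085,0,0,-0.03,0,0,0]])

```text
t: 9.0
ee_pos: [0.6249, 0.1132, 0.2337]
tcp_rot: [-0.514, 0.858, 0.001, -0.003]
contact_force: [1.0, 0.3, 0.3]
grip_width: 0.0845
```

>>> jog_arm(commands=[[0.085,0,0,-0.03,0,0,6.0],[0.085,0,0,-0.03,0,0,6.0],[0.085,0,0,-0.02,0,0,6.0],[0.085,0,0,0,0,0,6.0],[0.085,0,0,0,0,0,6.0],[0.085,0,0,0,0,0,6.0],[0.085,0,0,0,0,0,6.0],[0.085,0,0,0,0,0,6.0],[0.085,0,0,0,0,0,6.0],[0.085,0,0,0,0,0,6.1]])

```text
t: 9.83
ee_pos: [0.6263, 0.1135, 0.3163]
tcp_rot: [-0.013, 1.0, 0.0, 0.001]
contact_force: [-0.6, -0.4, -0.3]
grip_width: 0.0848
```

>>> jog_arm(commands=[[0.062,0.02,0,0,0,0,0],[0.062,0.02,0,0,0,0,0],[0.062,0.02,0,0,0,0,0],[0.062,0.02,0,0,0,0,0],[0.062,0.02,0,0,0,0,0],[0.062,0.01,0,0,0,0,0],[0.062,0,0,0,0,0,0],[0.062,0,0,0,0,0,0],[0.062,0,0,0,0,0,0],[0.062,0,0,0,0,0,0]])

```text
t: 10.67
ee_pos: [0.5172, 0.1103, 0.315]
tcp_rot: [-0.016, 1.0, -0.0, -0.0]
contact_force: [0.3, -0.1, 0.1]
grip_width: 0.0621
```

Run:
```python
from h import *
s=arm.read_state(); print(s['t'],s['ee_pos'],s['tcp_rot'],s['contact_force'],s['grip_width'])
np.save('st4.npy',np.r_[s['ee_pos'],s['tcp_rot']])
for n in ['wrist','top','scene']:
    cv2.imwrite(f'pics/{n}4.png',arm.camera(n)[:,:,::-1])
    for d in arm.find_in(n,'dome_center')[:3]: print(n,d)
    for i,m in enumerate(arm.masks_of(n,'dome_center')[:3]):
        ys,xs=np.nonzero(m['region']); print(n,m['conf'],xs.mean().round(1),ys.mean().round(1),xs.min(),xs.max(),ys.min(),ys.max())
```

```text
10.6667 [0.51723379 0.11029885 0.31503597] [-1.55195774e-02  9.99879551e-01 -1.18610378e-04 -1.10980850e-04] [ 0.26055393 -0.11588024  0.06652565] 0.06207015819624032
wrist {'point': [0.5038, 0.4639, 0.038], 'conf': 0.92}
wrist {'point': [0.4963, 0.1146, 0.0768], 'conf': 0.82}
wrist 0.87 316.7 184.3 300 334 167 201
wrist 0.77 571.0 200.1 555 587 185 215
top {'point': [0.5046, 0.4663, 0.0394], 'conf': 0.69}
top {'point': [0.4951, 0.1077, 0.0761], 'conf': 0.52}
top 0.65 305.9 232.3 299 313 228 237
top 0.61 171.8 231.0 164 180 224 238
scene {'point': [0.5154, 0.46, 0.0332], 'conf': 0.65}
scene {'point': [0.5182, 0.099, 0.0644], 'conf': 0.55}
scene 0.78 356.8 268.4 348 366 257 280
scene 0.74 498.1 234.1 489 507 224 244
```

View pics/wrist4.png

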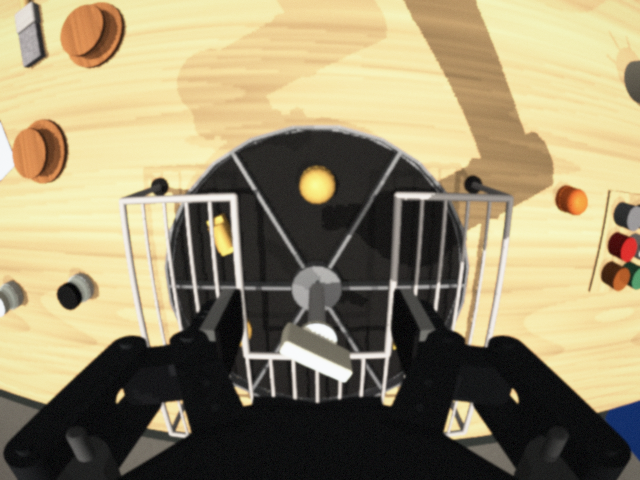

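View pics/scene4.png

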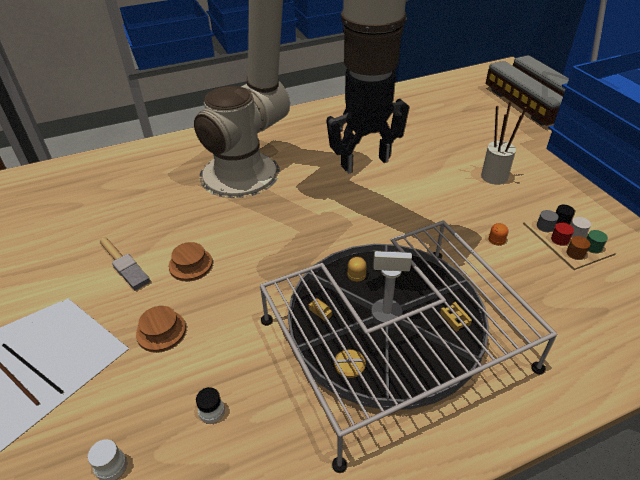

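Run:
```python
from h import *
a=np.load('st4.npy'); st=dict(ee_pos=a[:3],tcp_rot=a[3:])
w=ray('wrist',(316.7,184.3),st)
print('dome',tri(w,ray('scene',(356.8,268.4))), atz('wrist',(316.7,184.3),.060,st), atz('scene',(356.8,268.4),.056))
P=[atz('wrist',q,.051,st) for q in [(168,287),(466,287),(235,153),(400,153)]]
for p in P: print(p.round(4))
d=P[1]-P[0];print('div',np.degrees(np.arctan2(d[1],d[0])))
c=np.array([.6255,.1128]); print([np.degrees(np.arctan2(*(p[:2]-c)[::-1])) for p in P[2:]])
G=[atz('wrist',q,.107,st) for q in [(124,199),(511,197),(235,198),(397,196)]]
for p in G: print(p.round(4))
d=G[1]-G[0];print('rack',np.degrees(np.arctan2(d[1],d[0])))
R=Ro.from_quat(a[3:]).as_matrix(); print(R.round(4))
```

```text
dome (array([0.50230067, 0.10983771, 0.05239283]), [np.float64(0.0008849782828983529), np.float64(0.000884978282898423)]) [0.50164695 0.11061477 0.06      ] [0.50504758 0.10738563 0.056     ]
[ 0.634  -0.0726  0.051 ]
[0.6225 0.3023 0.051 ]
[0.4696 0.0196 0.051 ]
[0.464  0.2013 0.051 ]
div 91.7535574539089
[np.float64(-149.13371073073077), np.float64(151.2876657240267)]
[ 0.5119 -0.091   0.107 ]
[0.4973 0.3141 0.107 ]
[0.5103 0.0317 0.107 ]
[0.5036 0.1884 0.107 ]
rack 92.06371355333111
[[-9.995e-01 -3.100e-02 -2.000e-04]
 [-3.100e-02  9.995e-01 -2.000e-04]
 [ 2.000e-04 -2.000e-04 -1.000e+00]]
```

Tray and rack agree within 0.4°, and the dome is at (0.502, 0.110). I'll descend above it and check.

>>> jog_arm(commands=[[0.062,0.005,0,0.02,0,0,0],[0.062,0.005,0,0.025,0,0,0],[0.062,0.005,0,0.025,0,0,0],[0.062,0,0,0.025,0,0,0],[0.062,0,0,0.025,0,0,0],[0.062,0,0,0.025,0,0,0],[0.062,0,0,0.025,0,0,0],[0.062,0,0,0.015,0,0,0],[0.062,0,0,0.01,0,0,0],[0.062,0,0,0,0,0,0]])

```text
t: 11.95
ee_pos: [0.5003, 0.1092, 0.1183]
tcp_rot: [-0.016, 1.0, -0.001, -0.002]
contact_force: [0.4, 0.1, -0.2]
grip_width: 0.0621
```

Run:
```python
from h import *
s=arm.read_state(); print(s['t'],s['ee_pos'],s['tcp_rot'],s['contact_force'],s['grip_width'])
np.save('st5.npy',np.r_[s['ee_pos'],s['tcp_rot']])
cv2.imwrite('pics/wrist5.png',arm.camera('wrist')[:,:,::-1])
st=s
for m in arm.masks_of('wrist','dome_center')[:2]:
    ys,xs=np.nonzero(m['region']); q=((xs.min()+xs.max())/2,(ys.min()+ys.max())/2); print(m['conf'],xs.min(),xs.max(),ys.min(),ys.max(),q,atz('wrist',q,.062,st).round(4), tri(ray('wrist',q,st),ray('scene',(356.8,268.4))))
```

```text
11.95 [0.50027926 0.10916607 0.11832407] [-1.55699985e-02  9.99876426e-01 -9.32858332e-04 -1.95876154e-03] [ 0.37193025  0.1170315  -0.17723807] 0.06207550285767607
0.82 284 352 220 297 (np.float64(318.0), np.float64(258.5)) [0.4996 0.1107 0.062 ] (array([0.50243453, 0.10986701, 0.05265675]), [np.float64(0.0009873726330517762), np.float64(0.0009873726330518143)])
```

View pics/wrist5.png

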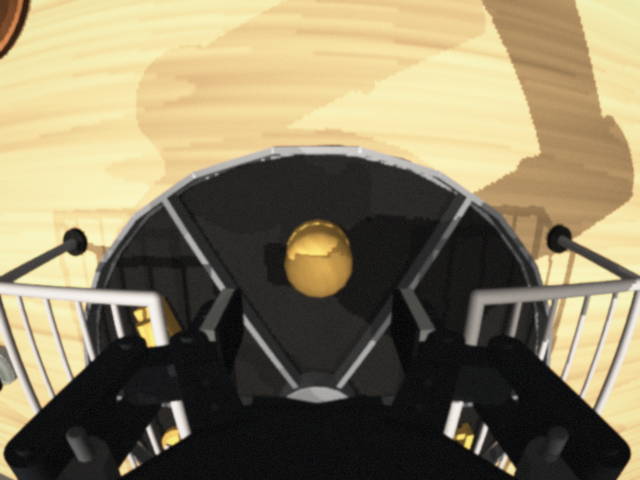

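Dome centred at (318,258), matching the finger midline. I'm going down to grasp it.

>>> jog_arm(commands=[[0.062,0,0,0.012,0,0,0],[0.062,0,0,0.015,0,0,0],[0.062,0,0,0.015,0,0,0],[0.062,0,0,0.014,0,0,0],[0.062,0,0,0.012,0,0,0],[0.062,0,0,0.008,0,0,0],[0.062,0,0,0.005,0,0,0],[0.062,0,0,0,0,0,0],[0.062,0,0,0,0,0,0],[0.062,0,0,0,0,0,0]])

```text
t: 12.88
ee_pos: [0.5021, 0.11, 0.0402]
tcp_rot: [-0.016, 1.0, 0.0, 0.001]
contact_force: [0.7, -0.2, 0.3]
grip_width: 0.0617
```

>>> jog_arm(commands=[[0.056,0,0,0,0,0,0],[0.05,0,0,0,0,0,0],[0.046,0,0,0,0,0,0],[0.043,0,0,0,0,0,0],[0.04,0,0,0,0,0,0],[0.037,0,0,0,0,0,0],[0.033,0,0,0,0,0,0],[0.03,0,0,0,0,0,0],[0.03,0,0,0,0,0,0],[0.03,0,0,0,0,0,0]])

```text
t: 13.72
ee_pos: [0.5014, 0.1097, 0.0398]
tcp_rot: [-0.016, 1.0, -0.0, 0.0]
contact_force: [-2.2, 0.2, 5.3]
grip_width: 0.0374
```

Run:
```python
from h import *
s=arm.read_state(); print(s['t'],s['ee_pos'],s['tcp_rot'],s['contact_force'],s['grip_width'])
cv2.imwrite('pics/wrist6.png',arm.camera('wrist')[:,:,::-1])
```

```text
13.7167 [0.50144524 0.10968222 0.0397978 ] [-1.58164853e-02  9.99874905e-01 -2.86150289e-05  1.13909378e-04] [-2.24632259  0.22992192  5.29468993] 0.03736814957200361
```

View pics/wrist6.png

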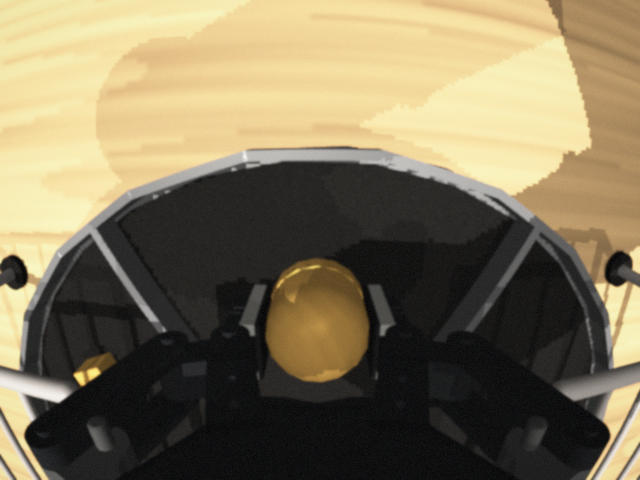

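The grip holds at 37 mm. Lifting and carrying it toward the far stand.

>>> jog_arm(commands=[[0.03,0,0,-0.005,0,0,0],[0.03,0,0,-0.01,0,0,0],[0.03,0,0,-0.02,0,0,0],[0.03,0,0,-0.025,0,0,0],[0.03,0,0,-0.025,0,0,0],[0.03,0,0,-0.025,0,0,0],[0.03,0,0,-0.025,0,0,0],[0.03,0,0,-0.025,0,0,0],[0.03,0,0,-0.025,0,0,0],[0.03,0,0,-0.015,0,0,0]])

```text
t: 14.6
ee_pos: [0.5021, 0.1099, 0.2429]
tcp_rot: [-0.016, 1.0, 0.001, 0.002]
contact_force: [0.2, -0.3, -0.8]
grip_width: 0.0376
```

>>> jog_arm(commands=[[0.03,-0.001,-0.015,0,0,0,0],[0.03,-0.001,-0.02,0,0,0,0],[0.03,-0.001,-0.025,0,0,0,0],[0.03,-0.001,-0.025,0,0,0,0],[0.03,-0.001,-0.025,0,0,0,0],[0.03,-0.001,-0.025,0,0,0,0],[0.03,-0.001,-0.025,0,0,0,0],[0.03,-0.001,-0.025,0,0,0,0],[0.03,-0.001,-0.025,0,0,0,0],[0.03,-0.001,-0.025,0,0,0,0]])

```text
t: 15.43
ee_pos: [0.5184, -0.1261, 0.2398]
tcp_rot: [-0.016, 1.0, 0.0, 0.0]
contact_force: [0.0, 0.3, -0.5]
grip_width: 0.0377
```

>>> jog_arm(commands=[[0.03,-0.001,-0.025,0,0,0,0],[0.03,-0.001,-0.025,0,0,0,0],[0.03,-0.001,-0.025,0,0,0,0],[0.03,-0.001,-0.025,0,0,0,0],[0.03,-0.001,-0.025,0,0,0,0],[0.03,-0.001,-0.02,0,0,0,0],[0.03,0,-0.015,0,0,0,0],[0.03,0,-0.01,0,0,0,0],[0.03,0,0,0,0,0,0],[0.03,0,0,0,0,0,0]])

```text
t: 16.27
ee_pos: [0.5298, -0.2945, 0.2392]
tcp_rot: [-0.015, 1.0, 0.0, -0.0]
contact_force: [0.3, -1.2, -1.0]
grip_width: 0.0375
```

Run:
```python
from h import *
s=arm.read_state(); print(s['t'],s['ee_pos'],s['tcp_rot'],s['contact_force'],s['grip_width'])
np.save('st7.npy',np.r_[s['ee_pos'],s['tcp_rot']])
for n in ['wrist','scene','top']: cv2.imwrite(f'pics/{n}7.png',arm.camera(n)[:,:,::-1])
for n in ['wrist','scene','top']:
    for d in arm.find_in(n,'paint_stand_top')[:2]: print(n,d)
```

```text
16.2667 [ 0.52979708 -0.29448773  0.23919516] [-1.52964042e-02  9.99882944e-01  2.87345358e-04 -1.88606629e-04] [ 0.29413364 -1.2121179  -1.00683428] 0.03750923446416908
wrist {'point': [0.4548, -0.2978, 0.0396], 'conf': 0.6}
wrist {'point': [0.3282, -0.2021, 0.0154], 'conf': 0.55}
scene {'point': [0.3157, -0.204, 0.0123], 'conf': 0.87}
scene {'point': [0.4726, -0.2939, 0.0329], 'conf': 0.57}
top {'point': [0.4557, -0.3152, 0.0396], 'conf': 0.59}
```

View pics/wrist7.png

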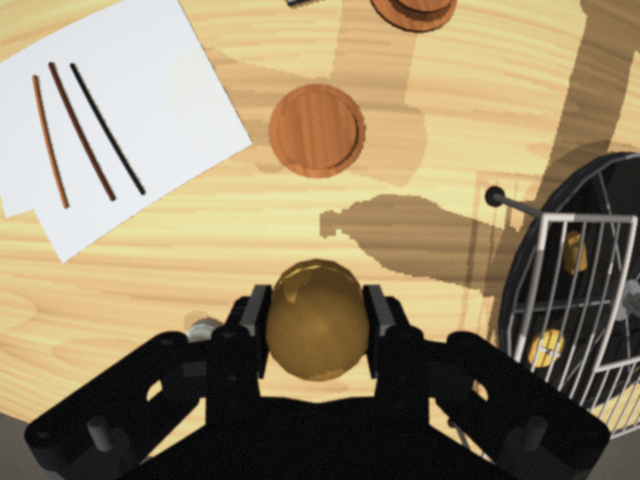

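View pics/scene7.png

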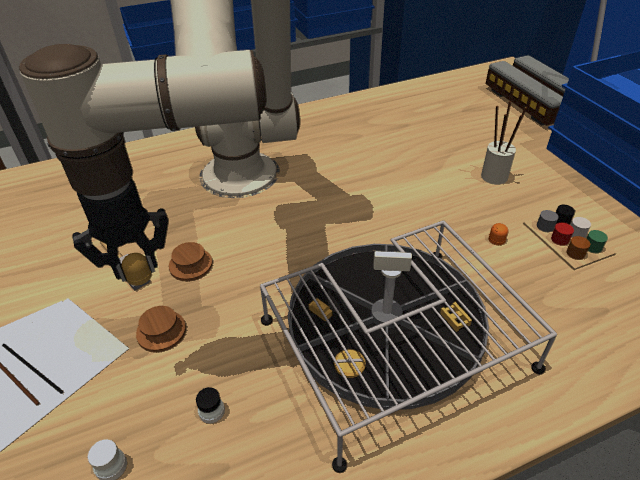

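Run:
```python
import cv2,numpy as np
w=cv2.imread('pics/wrist7.png')[75:185,260:370]
t=cv2.imread('pics/scene7.png')[295:355,130:190]
cv2.imwrite('pics/c7.png',np.hstack([cv2.resize(x,(400,400),interpolation=2) for x in(w,t)]))
```

```text
(no output)
```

View pics/c7.png

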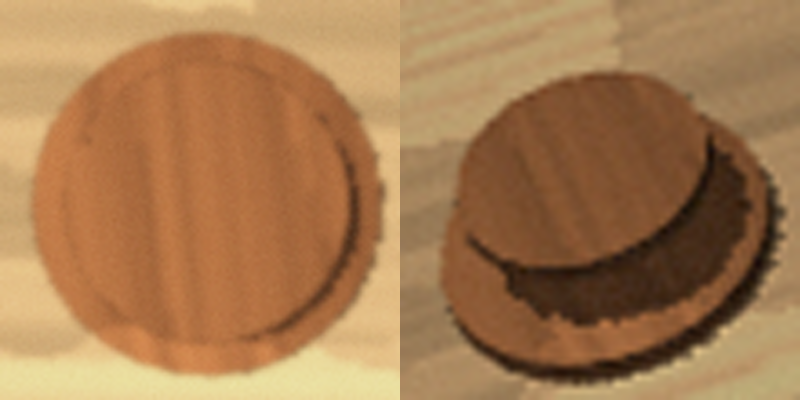

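Run:
```python
from h import *
a=np.load('st7.npy'); st=dict(ee_pos=a[:3],tcp_rot=a[3:])
q=(317,130.2)
print('stand',tri(ray('wrist',q,st),ray('scene',(157.7,320.5))),atz('wrist',q,.04,st),atz('wrist',(316.6,130.4),.01,st))
print('top',atz('top',(457.5,246.5),.04))
# dome in hand: fit a model silhouette
c,f=K('wrist'); H=c['hand_eye']; Hi=np.linalg.inv(H)
m=arm.masks_of('wrist','dome_center')
for x in m[:2]:
    ys,xs=np.nonzero(x['region']); print(x['conf'],xs.min(),xs.max(),ys.min(),ys.max())
def outline(dx,dy,dz):
    z=np.r_[np.linspace(-.021,.007,20),np.linspace(.007,.021,20)]
    r=np.where(z<-.011,.020,np.where(z<.007,.0195,.0195*np.sqrt(np.clip(1-((z-.007)/.014)**2,0,1))))
    t=np.linspace(0,2*np.pi,60); Z,T=np.meshgrid(z,t); Rr=np.meshgrid(r,t)[0]
    P=np.stack([dx+Rr*np.cos(T),dy+Rr*np.sin(T),-dz-Z],-1).reshape(-1,3)
    C=P@Hi[:3,:3].T+Hi[:3,3]; th=np.arctan2(np.hypot(C[:,0],C[:,1]),C[:,2]); ph=np.arctan2(C[:,1],C[:,0])
    u=c['cx']+f*th*np.cos(ph); v=c['cy']+f*th*np.sin(ph); return u.min(),u.max(),v.min(),v.max()
for dx in (-.006,-.003,0,.003): print(dx,np.round(outline(dx,0,.016),1))
R=Ro.from_quat(a[3:]).as_matrix();print(R.round(4))
```

```text
stand (array([ 0.45680233, -0.29655908,  0.03673395]), [np.float64(0.0011281566256840635), np.float64(0.0011281566256839605)]) [ 0.45675216 -0.29543696  0.04      ] [ 0.45661274 -0.29580095  0.01      ]
top [ 0.45615623 -0.29146826  0.04      ]
0.64 266 368 258 381
-0.006 [262.  366.5 267.9 390.3]
-0.003 [261.5 367.  261.2 384.3]
0 [261.  367.5 254.4 378.1]
0.003 [260.5 367.9 247.5 371.8]
[[-9.995e-01 -3.060e-02 -4.000e-04]
 [-3.060e-02  9.995e-01  6.000e-04]
 [ 4.000e-04  6.000e-04 -1.000e+00]]
```

>>> jog_arm(commands=[[0.03,0.0096,0.0006,0,0,0,0],[0.03,0.015,0,0,0,0,0],[0.03,0.02,0,0.01,0,0,0],[0.03,0.015,0,0.02,0,0,0],[0.03,0.01,0,0.025,0,0,0],[0.03,0.005,0,0.025,0,0,0],[0.03,0,0,0.02,0,0,0],[0.03,0,0,0.015,0,0,0],[0.03,0,0,0.005,0,0,0],[0.03,0,0,0,0,0,0]])

```text
t: 17.45
ee_pos: [0.4543, -0.296, 0.1183]
tcp_rot: [-0.016, 1.0, 0.0, -0.001]
contact_force: [0.3, -0.1, -0.7]
grip_width: 0.0369
```

Run:
```python
from h import *
s=arm.read_state(); print(s['t'],s['ee_pos'],s['tcp_rot'],s['contact_force'],s['grip_width'])
ims=[arm.camera(n)[:,:,::-1] for n in ['wrist','scene']]
cv2.imwrite('pics/p8.png',np.hstack([cv2.resize(ims[0],(480,360)),cv2.resize(ims[1][240:360,100:220],(320,360))]))
```

```text
17.45 [ 0.45431816 -0.29598745  0.11829289] [-1.56809075e-02  9.99875944e-01  4.81279913e-04 -1.40489567e-03] [ 0.31645596 -0.11658711 -0.68663354] 0.036927452862367614
```

View pics/p8.png

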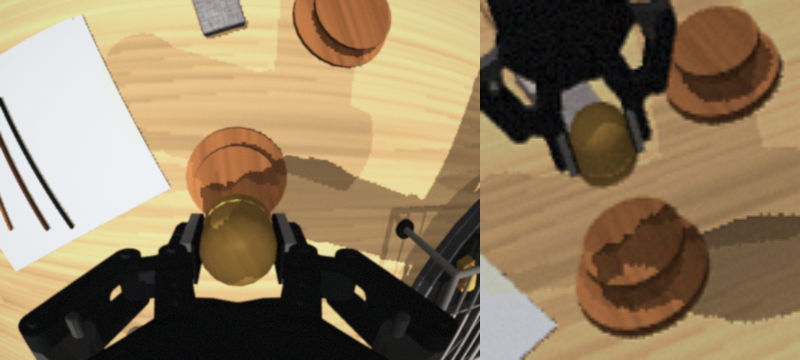

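>>> jog_arm(commands=[[0.03,0,0,0.01,0,0,0],[0.03,0,0,0.015,0,0,0],[0.03,0,0,0.015,0,0,0],[0.03,0,0,0.012,0,0,0],[0.03,0,0,0.008,0,0,0],[0.03,0,0,0.005,0,0,0],[0.03,0,0,0.004,0,0,0],[0.03,0,0,0.002,0,0,0],[0.03,0,0,0,0,0,0],[0.03,0,0,0,0,0,0]])

```text
t: 18.38
ee_pos: [0.4559, -0.2965, 0.0487]
tcp_rot: [-0.016, 1.0, -0.0, 0.0]
contact_force: [-0.0, 0.8, -0.1]
grip_width: 0.0376
```

Run:
```python
from h import *
s=arm.read_state(); print(s['t'],s['ee_pos'],s['tcp_rot'],s['contact_force'],s['grip_width'])
ims=[arm.camera(n)[:,:,::-1] for n in ['wrist','scene']]
cv2.imwrite('pics/p9.png',np.hstack([cv2.resize(ims[0],(400,400)),cv2.resize(ims[1][270:360,115:205],(400,400))]))
```

```text
18.3833 [ 0.45589686 -0.29648304  0.04874988] [-1.57491341e-02  9.99875853e-01 -1.93075977e-04  4.54830649e-04] [-0.02708     0.79969432 -0.1436652 ] 0.0376171922366409
```

View pics/p9.png

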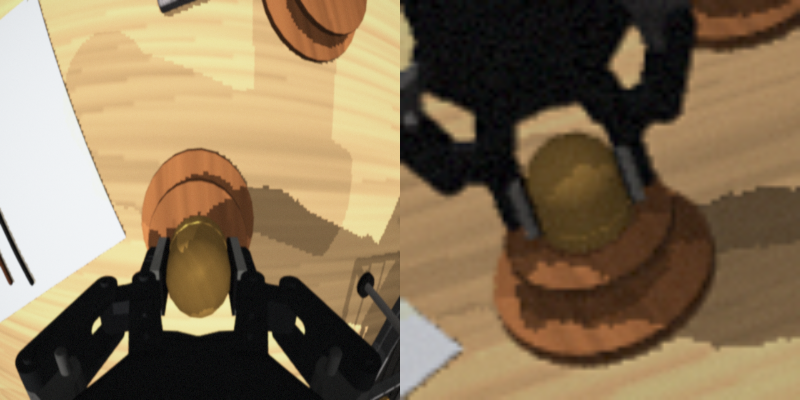

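Run:
```python
from h import *
t=np.linspace(0,2*np.pi,60)
def ring(x,y,z,r):
    P=np.array([proj('scene',np.array([x+r*np.cos(a),y+r*np.sin(a),z])) for a in t]); return P[:,0].min(),P[:,0].max(),P[:,1].min(),P[:,1].max()
f=lambda e:np.round([400+(e[0]-115)*4.444,400+(e[1]-115)*4.444,(e[2]-270)*4.444,(e[3]-270)*4.444])
print('stand top pred',f(ring(.4567,-.296,.04,.036)))
print('dome base pred',f(ring(.4572,-.2955,.044,.020)), f(ring(.4572,-.2955,.063,.0195)))
d=cv2.imread('pics/p9.png')[80:320,490:700]; cv2.imwrite('pics/c9.png',cv2.resize(d,None,fx=2.5,fy=2.5))
```

```text
stand top pred [507. 676. 154. 285.]
dome base pred [544. 638. 177. 250.] [534. 627. 150. 221.]
```

View pics/c9.png

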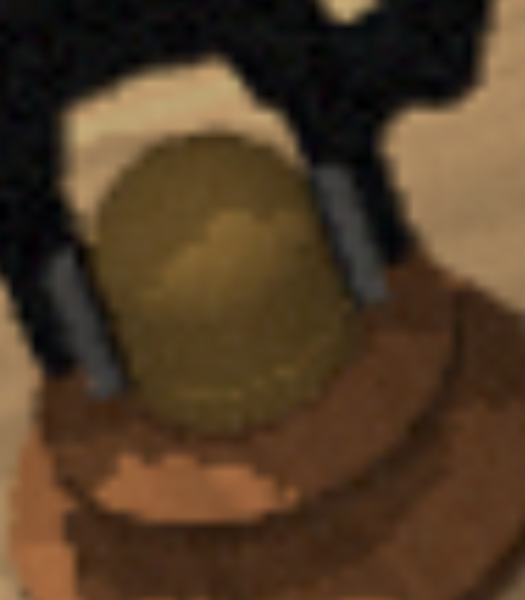

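>>> jog_arm(commands=[[0.03,0,0.001,0.001,0,0,0],[0.03,0,0,0.001,0,0,0],[0.03,0,0,0.0005,0,0,0],[0.03,0,0,0.0005,0,0,0],[0.03,0,0,0.0005,0,0,0],[0.03,0,0,0,0,0,0],[0.03,0,0,0,0,0,0],[0.03,0,0,0,0,0,0],[0.03,0,0,0,0,0,0],[0.03,0,0,0,0,0,0]])

```text
t: 19.32
ee_pos: [0.4555, -0.2954, 0.0449]
tcp_rot: [-0.016, 1.0, -0.0, 0.0]
contact_force: [0.1, 0.4, 0.8]
grip_width: 0.0373
```

>>> jog_arm(commands=[[0.03,0,0,0.0005,0,0,0],[0.03,0,0,0.0005,0,0,0],[0.03,0,0,0,0,0,0],[0.03,0,0,0,0,0,0],[0.03,0,0,0,0,0,0],[0.03,0,0,0,0,0,0],[0.03,0,0,0,0,0,0],[0.03,0,0,0,0,0,0],[0.03,0,0,0,0,0,0],[0.03,0,0,0,0,0,0]])

```text
t: 20.15
ee_pos: [0.4555, -0.2954, 0.0448]
tcp_rot: [-0.016, 1.0, -0.0, 0.0]
contact_force: [-2.5, 2.7, 7.6]
grip_width: 0.0373
```

Contact: 7.6 N upward and z no longer dropping. Opening slowly.

>>> jog_arm(commands=[[0.037,0,0,0,0,0,0],[0.039,0,0,0,0,0,0],[0.041,0,0,0,0,0,0],[0.043,0,0,0,0,0,0],[0.046,0,0,0,0,0,0],[0.05,0,0,0,0,0,0],[0.055,0,0,0,0,0,0],[0.06,0,0,0,0,0,0],[0.065,0,0,0,0,0,0],[0.065,0,0,0,0,0,0]])

```text
t: 20.98
ee_pos: [0.4555, -0.2954, 0.0438]
tcp_rot: [-0.016, 1.0, 0.0, -0.0]
contact_force: [0.2, -0.1, 0.1]
grip_width: 0.0648
```

>>> jog_arm(commands=[[0.065,0,0,-0.005,0,0,0],[0.065,0,0,-0.01,0,0,0],[0.065,0,0,-0.015,0,0,0],[0.065,0,0,-0.02,0,0,0],[0.065,0,0,-0.025,0,0,0],[0.065,0,0,-0.025,0,0,0],[0.065,0,0,-0.025,0,0,0],[0.065,0,0,-0.025,0,0,0],[0.065,0,0,-0.02,0,0,0],[0.065,0,0,-0.01,0,0,0]])

```text
t: 21.82
ee_pos: [0.4566, -0.2959, 0.2281]
tcp_rot: [-0.016, 1.0, -0.001, 0.003]
contact_force: [0.9, -0.0, -0.0]
grip_width: 0.0649
```

>>> jog_arm(commands=[[0.065,-0.02,0,0,0,0,0],[0.065,-0.02,0,0,0,0,0],[0.065,-0.02,0,0,0,0,0],[0.065,-0.01,0,0,0,0,0],[0.065,0,0,0,0,0,0],[0.065,0,0,0,0,0,0],[0.065,0,0,0,0,0,0],[0.065,0,0,0,0,0,0],[0.065,0,0,0,0,0,0],[0.065,0,0,0,0,0,0]])

```text
t: 22.65
ee_pos: [0.5249, -0.2932, 0.2241]
tcp_rot: [-0.016, 1.0, -0.0, 0.0]
contact_force: [-0.4, -0.3, -0.3]
grip_width: 0.0652
```

Run:
```python
from h import *
s=arm.read_state(); print(s['t'],s['ee_pos'],s['contact_force'],s['grip_width'])
np.save('st10.npy',np.r_[s['ee_pos'],s['tcp_rot']])
ims=[arm.camera(n)[:,:,::-1] for n in ['wrist','scene']]
cv2.imwrite('pics/scene10.png',ims[1])
cv2.imwrite('pics/p10.png',np.hstack([cv2.resize(ims[0][40:240,220:420],(400,400)),cv2.resize(ims[1][270:360,115:205],(400,400))]))
```

```text
22.65 [ 0.52487812 -0.29324695  0.22410885] [-0.40397054 -0.27937713 -0.28462106] 0.06519051636027684
```

View pics/p10.png

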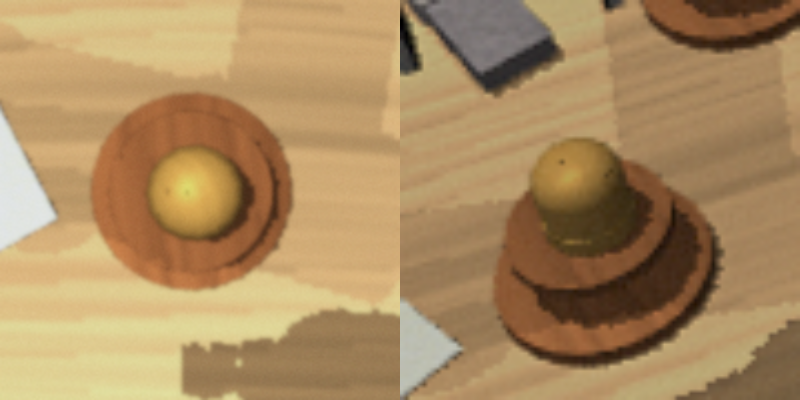

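View pics/scene10.png

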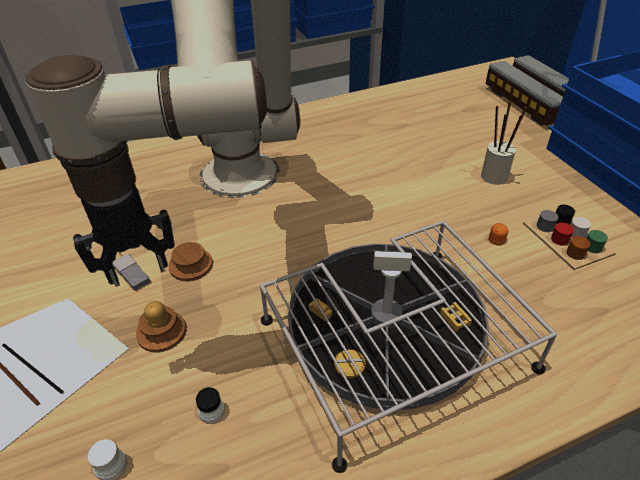

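Run:
```python
from h import *
a=np.load('st10.npy'); st=dict(ee_pos=a[:3],tcp_rot=a[3:])
print('dome',atz('wrist',(220+98,40+96.5),.066,st),'stand',atz('wrist',(220+95,40+95.7),.04,st), atz('wrist',(220+191/2,40+191.5/2),.01,st))
print(arm.job_done())
```

```text
dome [ 0.45746188 -0.29339754  0.066     ] stand [ 0.45698922 -0.29592767  0.04      ] [ 0.4571382 -0.2955934  0.01     ]
the job is handed in; nothing more can be done
None
```

The brass dome now stands upright and released on the painting stand farthest from the base. I handed the job in at about 22.7 s of the 56 s allowed, and `job_done` gives no verdict.

**Carousel:** I gripped the white bar and turned the tray about 65.7° counter-clockwise, then let go. Afterwards the tray dividers and the rack agreed within about 0.3–0.4°. In the camera views the other castings stayed in their compartments.

**Dome:** I lifted it through the open front of the rack and lowered it until I read about 7.6 N of contact. Then I released it and backed the arm well clear, where the force readings were near zero.

**Last checks:**
- The scene and wrist views both show the dome upright.
- The wrist view put it about 2.5 mm off the stand's centre. The scene view, read by eye, put it within about 1 mm. Both are close to the 2 mm calibration limit.
- The first view seemed to show a third round object under the arm. It was gone once the arm had moved, leaving only two stands.
- The height measurements of the bar's top disagreed: 0.202–0.205 m from the pairs that included the scene camera, 0.213–0.221 m from the top and wrist cameras. I used about 0.204 m and gripped the bar without trouble.

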